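# Close up the stamp case

## Task

The stamp case has just been loaded, but one of its blocks was left standing on end in the middle of its compartment, where it has no room to fall flat: with the lid still open, get it to lie flat on the floor of the case like the other two. Then shut the lid fully, without slamming it, press down on it with a steady 20 N or so for about a second to bed its seal, and only after that swing the clamp over until it is fully down on the shut lid. Never push much harder than that on anything, never force the lid onto a block, and leave the pail, the ocarina and the tray of dishes where they are.

Things in the scene. Friction and masses are not known exactly. Their poses are not given: they have to be found in the camera images.
- case: Wooden case, fixed; outside 152 (x) x 172 (y) x 38 mm high, walls and floor 6 mm. Origin: centre of underside; x towards the lid's hinge, z up. Two 5 mm dividers along x make 3 compartments, each 140 (x) x 50 (y) x 32 deep, centred at y = -55, 0, +55 mm, each with a block near its middle. Steel clamp bracket (62 mm high) outside its -y wall at x = -20 mm.
- block_up: Stamp block 24 (x) x 44 (y) x 74 mm (z), wood with a black rubber face, standing on end near the middle of a compartment, axes along the case's. Origin: centre of its foot; z along its length. It can lie flat only along its compartment; tipped from the middle its end lands on the case's rim: first slide it on its foot (push low) against an end wall, then tip it away from that wall.
- block_a: Stamp block of the same kind lying flat in another compartment, 74 (x) x 44 (y) x 24 mm (z). Origin: centre of its underside.
- block_b: Stamp block like block_a, lying flat in the remaining compartment. Origin: centre of its underside.
- lid (a joint): Lid angle, rad: 0 shut, 1.57 upright; starts 1.75 to 1.95, leaning back away from the case. Stiff hinge, stays where left. Rigid plywood board 158 mm (hinge side to free edge) x 172 mm wide x 8 mm thick; shut, its underside is 38 mm and its top 46 mm above the table.
- lid_hinge (a point): Point on the lid's hinge axis (which runs along the case's y): case frame x = 76, y = 0, z = 38 mm. The board's underside passes through the axis.
- lid_edge (a point): Middle of the lid's free edge, on its outer (upper when shut) face, 155 mm from the hinge axis along the board.
- clamp (a joint): Clamp angle, rad: 0 fully down over the shut lid, 1.57 upright; starts 2.6 to 2.8, thrown back, leaning far out to the case's -y. Stiff hinge (about 6 N at its end), stays where left. Flat steel bar 24 mm wide, 10 mm thick; down, it lies along the case's +y over the lid, its top 58 mm above the table.
- clamp_hinge (a point): Point on the clamp's hinge axis (which runs along the case's x), on the bar's mid-plane: case frame x = -20, y = -100, z = 53 mm.
- clamp_end (a point): Middle of the free end of the clamp bar, 70 mm from its hinge axis.
- pail: Bystander: small zinc pail, 92 mm wide at the rim, 95 mm high, with felt pens up to 145 mm high. Origin: centre of its underside.
- ocarina: Bystander: white clay ocarina, about 120 x 90 x 60 mm. Origin: under its middle, on the table.
- dish_tray: Bystander: metal tray 150 x 200 x 16 mm with four small white dishes (20 mm high). Origin: centre of its underside.
Mind the look-alikes: they are no part of the job. Leave any blue or green look-alike of the block_up alone.

How it is judged:
By the outcome, as a careful person would: the job done as asked, in the order asked, and still so for the second after the job is handed in, with the robot touching nothing.
It also fails if it takes over 72 s, if anything falls off the work surface, if the arm or the gripper's body presses on something with over 40 N, if the wrist force passes 120 N, or if a joint passes its speed limit or range.

## Robot

A 7-joint arm with a two-finger parallel gripper is mounted at the origin on the work surface. World frame = base frame: x ahead of the robot, y to its left, z up, the work surface at z = 0. Lengths are in m, angles in rad, forces in N, time in s.
With the tool pointing down it reaches from about 0.4 to 0.85 m from the base axis. Payload 10.4 kg.
Tool frame: the origin (TCP) lies between the finger pads; the fingertips stand 11 mm ahead of it and the grasp point (between the pads) lies 8 mm behind it (tip_reach is the distance from the TCP to the fingertips, in m); z points along the fingers, y is the line along which they close (so a half turn about z gives the same grasp; the last joint's range is limited). The gripper opens to 85 mm and grips with 20 to 120 N. Pads are 22 mm wide; open, the fingers measure 114 mm over their backs; the gripper's body (76 mm by 85 mm) begins 54 mm behind the grasp point. The pads swing forward as they close: fully open they stand 13 mm farther back than shut.
Start: joints at [-0.023, 0.332, -0.065, 1.46, 0.022, 1.35, -0.088], TCP at [0.625, 0, 0.21] pointing down, gripper open.
Joint ranges: [-2.6, 2.6], [-0.5, 2.12], [-1.47, 1.34], [0.16, 2.42], [-1.27, 4.41], [0.06, 2.06], [-2.6, 2.6]. Speed limits (rad/s): [2.22, 2.22, 2.79, 2.79, 3.14, 3.14, 3.14].

## Interface

Orientations are given as a unit quaternion [x, y, z, w].
In Python, from workcell import * gives the robot as it stands.
- The arm moves only by the shell command python3 -m inch 'ROWS' [OPENING] [FORCE]. ROWS is JSON, a list of rows, each an object with "slide": the shift along the world's x, y, z in m, a list of three; "yaw": the turn about the world's z in rad. A call has 1 to 20 rows; each row is the pose to reach, as a shift and turn from the pose commanded when the call began; what a row does not reach only later rows make up. A row lasts 1/12 s, in which the tool goes at most 41.7 mm and 7.16 degrees, less where a joint would pass 70% of its speed; a pose out of reach is approached as far as the arm can. A call with a gripper value outside its range is refused whole. OPENING is the closure in counts, from 0 (fully open) to 255 (shut), set as the call begins (- or left out, the last holds). The fingers move at their own pace and stop on an object; FORCE is the grip in N (left out, the last holds). Time passes only in rows, so rows that repeat a pose let the fingers close. It gives the time, the measured TCP pose, the force, the opening and the grip force at its end, in the units of the state.
- get_obs(): the state, without advancing time (a new reading comes with each control period).
- camera(name): name is "scene" or "side" or "wrist"; returns a dict with "frame" (480x640x3 uint8, red, green, blue), "fx", "fy", "cx", "cy" (pixels), "k1" (the pictures are not rectified: a ray, as slopes to the right and down, at radius r is drawn at 1 + k1 r^2 times it, then the intrinsics apply), "extrinsics" (4x4, takes a point from world to camera coordinates). Camera axes: x right, y down, z forward; pixel columns grow to the right and rows downward; lengths in m; the calibration is good to about 2 mm. A picture is of the moment at which its call begins. There is no depth.
- hand_in(): hands the job in; it is judged then, once.
The state is a dict: "clock": time; "joint_pos": joint angles; "joint_velocities": joint speeds; "tau": joint torques, N m; "position": TCP position; "ee_rot": TCP orientation; "ft_force": force on the tool from outside, world axes, zero at the start; "torque": the same for the moment, N m; "grip_width": opening from 0.0 (shut) to 1.0 (fully open); "grasp_force": force on a finger pad.
Only numpy, scipy, OpenCV 4.12 (cv2) and the standard library are available. Lean on these libraries where they do the work, as an engineer would, in place of code of your own. Each camera call takes 0.05 s, during which the arm holds its last target. There are 200 camera calls.

## Working session

There is one attempt and no reset: what is moved stays moved. The work goes in short steps, Python scripts to look and compute and a shell command to move; the robot and the scene stay as the last step left them, time stands still between calls to the robot, and variables do not carry over. Pictures are saved under pics/ and viewed, at most 10 in all, crops included, and the job is handed in when it is done.

```bash
ls; mkdir -p pics; cat > h.py <<'E'
from workcell import *
import numpy as np, cv2, json
def snap(n,fn=None):
    c=camera(n); 
    if fn: cv2.imwrite('pics/'+fn,c['frame'][:,:,::-1])
    return c
def und(c,p):
    K=np.array([[c['fx'],0,c['cx']],[0,c['fy'],c['cy']],[0,0,1.]])
    return cv2.undistortPoints(np.array(p,float).reshape(-1,1,2),K,np.array([0,0,0,0,0.])+0 if 0 else None).reshape(-1,2)
def ray(c,p):
    x=np.array([(p[0]-c['cx'])/c['fx'],(p[1]-c['cy'])/c['fy']]);s=x.copy()
    for _ in range(20): s=x/(1+c['k1']*(s@s))
    E=np.array(c['extrinsics']);R=E[:3,:3];t=E[:3,3]
    return -R.T@t, R.T@np.array([s[0],s[1],1])
def onz(c,p,z):
    o,d=ray(c,p); return o+d*(z-o[2])/d[2]
def proj(c,P):
    E=np.array(c['extrinsics']);q=E[:3,:3]@np.array(P)+E[:3,3];s=q[:2]/q[2];s=s*(1+c['k1']*(s@s))
    return np.array([c['fx']*s[0]+c['cx'],c['fy']*s[1]+c['cy']])
def save(c,n):
    np.save(n,{k:v for k,v in c.items()},allow_pickle=True)
def load(n): return np.load(n,allow_pickle=True).item()
E
python3 - <<'E'
from h import *
for n in ['scene','side']:
    c=snap(n,n+'0.png'); save(c,n+'0.npy'); print(n,np.round(np.array(c['extrinsics']),3).tolist(),c['fx'],c['k1'])
print(get_obs())
E
```

```text
pics
scene [[0.56, 0.828, -0.011, -0.254], [0.649, -0.447, -0.615, -0.271], [-0.515, 0.337, -0.788, 1.959], [0.0, 0.0, 0.0, 1.0]] 618.3000957261316 -0.14278120176928483
side [[-0.882, -0.471, 0.021, 0.392], [-0.3, 0.528, -0.794, 0.203], [0.363, -0.707, -0.607, 1.162], [0.0, 0.0, 0.0, 1.0]] 603.9894661776107 -0.12003301587740688
{'clock': 0.1, 'joint_pos': array([-0.02259168,  0.33280562, -0.06467148,  1.46084576,  0.02158706,
        1.34988007, -0.08849749]), 'joint_velocities': array([-0.00012425, -0.00318312, -0.00063998, -0.00340696, -0.000899  ,
       -0.00021583, -0.00050355]), 'tau': array([ 9.25707973e-04, -6.26745987e+01,  4.87730233e-02, -3.92438293e+01,
        1.62844139e-02,  6.89412060e-03, -5.92459219e-05]), 'position': array([ 6.24649047e-01, -2.12820195e-05,  2.09002858e-01]), 'ee_rot': array([ 7.07112527e-01,  7.07100762e-01, -4.57801941e-04, -4.21201524e-04]), 'ft_force': array([-0.35584423,  0.856708  , -0.49165034]), 'torque': array([ 0.00178927,  0.0276302 , -0.00773479]), 'grasp_force': 0.0, 'grip_width': 0.9981307156178475}
```

View pics/scene0.png

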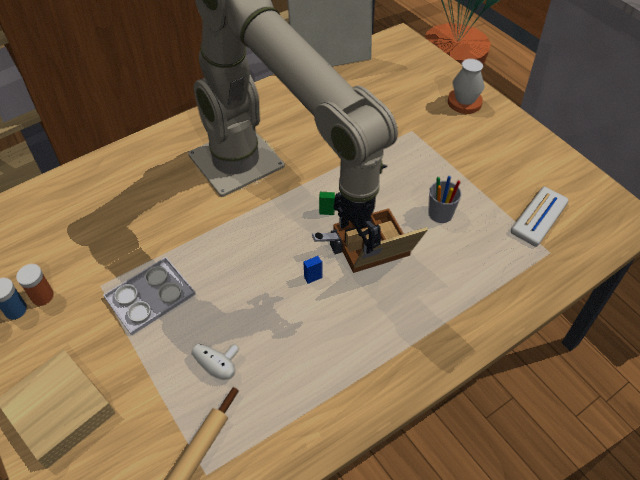

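View pics/side0.png

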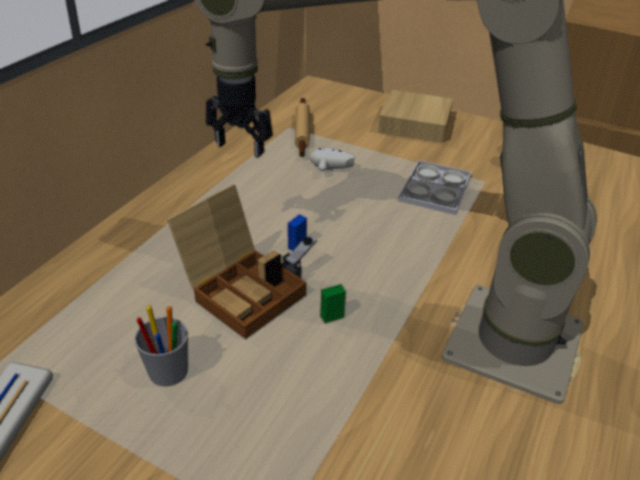

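Scene: case at about (375,240), with the clamp on its left at (325,237). Side: case at about (250,290), with the lid leaning back at (215,240). Three look-alikes stand on end: wood/black at side (270,268) inside the case, blue (297,232), and green (333,303). The wooden one in the case fits the description. I'll confirm it in an enlarged crop.

```bash
python3 - <<'E'
from h import *
c=load('side0.npy'); f=c['frame'][180:340,160:360,::-1]
cv2.imwrite('pics/sc.png',cv2.resize(f,None,fx=4,fy=3.75 if 0 else 3.7,interpolation=cv2.INTER_CUBIC)[:600])
E
```

```text
(no output)
```

View pics/sc.png

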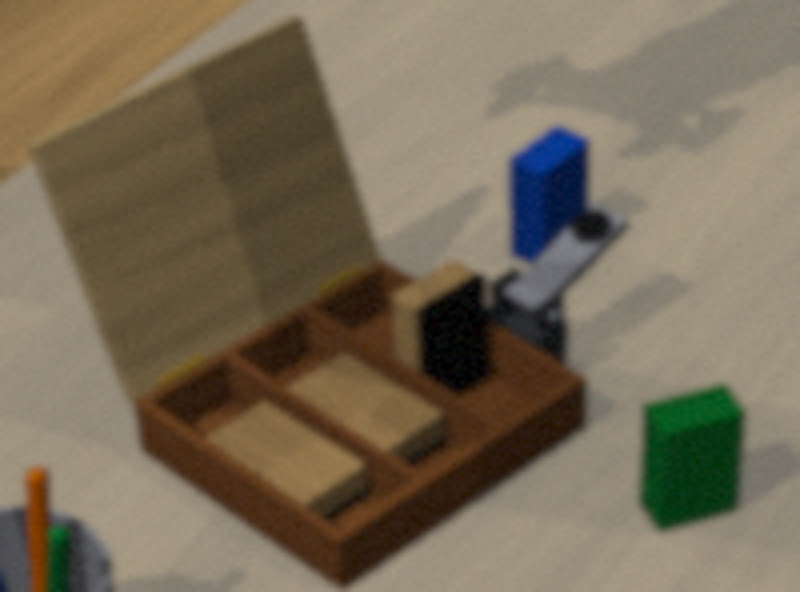

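The crop confirms it: the wooden block with a black face stands in the clamp-side (-y) compartment, and blocks a and b lie flat. The blue and green ones are outside the case. Rim corners in the crop are at (345,547), (583,380), (140,402) and (380,262).

```bash
cat > m1.py <<'E'
from h import *
from scipy.optimize import least_squares
c=load('side0.npy')
cr=lambda u,v:(160+u/4,180+v/3.7)
px=[cr(345,547),cr(583,380),cr(140,402),cr(380,262)]
L=np.array([[-76,86,38],[-76,-86,38],[76,86,38],[76,-86,38]])/1e3
def T(q,P): 
    P=np.atleast_2d(P);C,S=np.cos(q[2]),np.sin(q[2]); return P@np.array([[C,S,0],[-S,C,0],[0,0,1]])+[q[0],q[1],0]
for p in px: print('rim',onz(c,p,.038).round(4))
f=lambda q:np.concatenate([proj(c,w)-p for w,p in zip(T(q,L),px)])
a=onz(c,px[0],.038);b=onz(c,px[1],.038)
d=a-b; r=least_squares(f,[*(sum(onz(c,p,.038) for p in px)/4)[:2],np.arctan2(-d[0],d[1])])
q=r.x;print('case',q.round(4),'res',f(q).round(1))
inv=lambda w:((w-np.array([q[0],q[1],0]))@np.array([[np.cos(q[2]),-np.sin(q[2]),0],[np.sin(q[2]),np.cos(q[2]),0],[0,0,1]]))
for n,u,v in [('+x+y',393,293),('+x-y',455,262),('-x-y',487,277),('-x+y',425,308)]: print('blk',n,inv(onz(c,cr(u,v),.08)).round(4))
for t in [1.75,1.85,1.95]:
    e=T(q,[[.076-.158*np.cos(t),s,.038+.158*np.sin(t)] for s in (.086,-.086)]);print(t,[((proj(c,w)-[160,180])*[4,3.7]).round() for w in e])
for t in [2.6,2.7,2.8]:
    e=T(q,[[-.02,-.1+.07*np.cos(t),.053+.07*np.sin(t)]])[0];print('cl',t,((proj(c,e)-[160,180])*[4,3.7]).round(),e.round(3))
E
python3 m1.py
```

```text
rim [0.4528 0.2539 0.038 ]
rim [0.4167 0.0881 0.038 ]
rim [0.6017 0.2137 0.038 ]
rim [0.5621 0.0515 0.038 ]
case [ 0.5083  0.1516 -0.2352] res [-0.4 -0.6  1.6 -0.3 -1.4  1.   0.3 -0.3]
blk +x+y [ 0.0125 -0.0352  0.08  ]
blk +x-y [ 0.0087 -0.0758  0.08  ]
blk -x-y [-0.0125 -0.0775  0.08  ]
blk -x+y [-0.0083 -0.0372  0.08  ]
1.75 [array([ 63., 153.]), array([331.,  19.])]
1.85 [array([ 43., 146.]), array([311.,  14.])]
1.95 [array([ 25., 143.]), array([292.,  12.])]
cl 2.6 [606. 203.] [0.452 0.001 0.089]
cl 2.7 [610. 209.] [ 0.451 -0.003  0.083]
cl 2.8 [613. 216.] [ 0.45  -0.005  0.076]
```

```bash
python3 -m inch '[{"slide":[-0.01,0,0.04],"yaw":-0.08},{"slide":[-0.04,0.02,0.05],"yaw":-0.16},{"slide":[-0.07,0.04,0.05],"yaw":-0.235},{"slide":[-0.1,0.07,0.05],"yaw":-0.235},{"slide":[-0.129,0.098,0.05],"yaw":-0.235},{"slide":[-0.129,0.098,0.05],"yaw":-0.235},{"slide":[-0.129,0.098,0.05],"yaw":-0.235}]' 255 20
python3 - <<'E'
from h import *
try: print(tip_reach)
except Exception as e: print(e)
c=snap('wrist','w1.png');save(c,'w1.npy');o=get_obs();print(o['position'],o['ee_rot'],o['ft_force'])
exec(open('m1.py').read().split('for p in px')[0]); q=[.5083,.1516,-.2352]
for P in [*L,[-.07,-.08,.038],[-.012,-.077,.08],[.012,-.033,.08]]: print(P,proj(c,T(q,P)[0]).round())
s=load('side0.npy');print('blue',onz(s,(160+515/4,180+250/3.7),0),onz(s,(160+585/4,180+230/3.7),0))
E
```

```text
clock: 0.68
position: [0.4948, 0.0998, 0.26]
ee_rot: [0.784, 0.621, 0.0, 0.0]
ft_force: [0.8, -0.6, -0.1]
grip_width: 0.008
grasp_force: 0.0
0.011
[0.49573995 0.0982002  0.25983316] [7.84752127e-01 6.19809664e-01 6.85544354e-05 2.74820899e-04] [ 1.16983741 -0.30356618 -0.36845053]
[-0.076  0.086  0.038] [246. 327.]
[-0.076 -0.086  0.038] [307. 282.]
[0.076 0.086 0.038] [194. 290.]
[ 0.076 -0.086  0.038] [255. 250.]
[-0.07, -0.08, 0.038] [303. 282.]
[-0.012, -0.077, 0.08] [281. 255.]
[0.012, -0.033, 0.08] [258. 260.]
blue [ 0.52825977 -0.03572571  0.        ] [ 0.50313626 -0.07310623  0.        ]
```

View pics/w1.png

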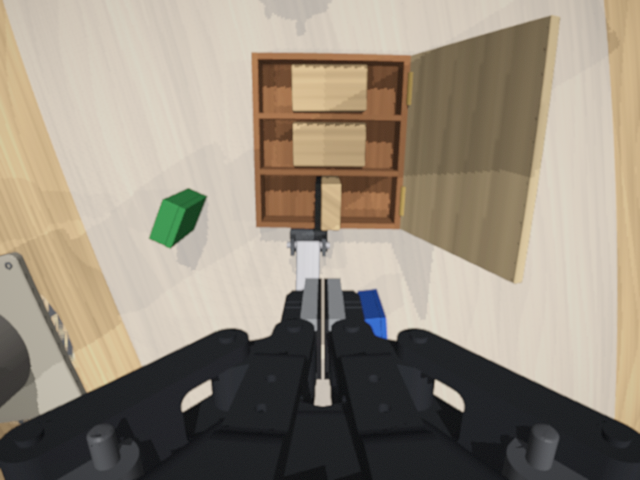

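Wrist view: the case rim corners are at about (252,53), (411,55), (256,228) and (402,229), and the standing block's top is at (331,205). The lid is on the right, the clamp runs from (308,240) downwards, and the blue block is at (372,310).

```bash
cat > m2.py <<'E'
from h import *
from scipy.optimize import least_squares
def T(q,P): 
    P=np.atleast_2d(P);C,S=np.cos(q[2]),np.sin(q[2]); return P@np.array([[C,S,0],[-S,C,0],[0,0,1]])+[q[0],q[1],0]
def inv(q,w):
    C,S=np.cos(q[2]),np.sin(q[2]);return (np.atleast_2d(w)-[q[0],q[1],0])@np.array([[C,-S,0],[S,C,0],[0,0,1]])
E
python3 - <<'E'
from m2 import *
w=load('w1.npy');s=load('side0.npy')
cr=lambda u,v:(160+u/4,180+v/3.7)
L=np.array([[-76,86,38],[-76,-86,38],[76,86,38],[76,-86,38]])/1e3
obs=[(s,L[0],cr(345,547)),(s,L[1],cr(583,380)),(s,L[2],cr(140,402)),(s,L[3],cr(380,262)),
(w,L[0],(252,53)),(w,L[1],(256,228)),(w,L[2],(411,55)),(w,L[3],(402,229))]
f=lambda q:np.concatenate([proj(c,T(q,P)[0])-p for c,P,p in obs])
for o in (obs[:],obs[4:]):
    obs=o;r=least_squares(f,[.508,.1516,-.235]);q=r.x;print(q.round(4),r.fun.round(1))
for n,p in [('+x+y',(340,178)),('+x-y',(341,230)),('-x-y',(322,230)),('-x+y',(322,178))]: print(n,inv(q,onz(w,p,.08)).round(4))
for t in (1.8,1.85,1.9,1.95): print(t,[proj(w,T(q,[.076-.158*np.cos(t),y,.038+.158*np.sin(t)])[0]).round() for y in(.086,-.086)])
print('blue',inv(q,onz(w,(358,291),.074)),inv(q,onz(w,(382,291),.074)))
E
```

```text
[ 0.513   0.1478 -0.2411] [-1.8 -2.8  0.5 -1.9 -2.1 -1.1 -0.3 -1.9 -1.6 -0.3  0.3  0.2 -0.2 -0.7
 -1.5  0.4]
[ 0.5136  0.1475 -0.242 ] [-0.7 -0.3  1.   0.2  0.7 -0.4 -0.9  0.6]
+x+y [[ 0.0083 -0.027   0.08  ]]
+x-y [[ 0.0103 -0.0757  0.08  ]]
-x-y [[-0.0075 -0.0759  0.08  ]]
-x+y [[-0.0079 -0.0272  0.08  ]]
1.8 [array([535.,   8.]), array([499., 290.])]
1.85 [array([546.,  10.]), array([509., 288.])]
1.9 [array([556.,  12.]), array([518., 287.])]
1.95 [array([565.,  14.]), array([526., 285.])]
blue [[ 0.02913457 -0.14045101  0.074     ]] [[ 0.05322939 -0.14028327  0.074     ]]
```

```bash
python3 -m inch '[{"slide":[0.02,-0.006,-0.02]},{"slide":[0.041,-0.0125,-0.05]},{"slide":[0.041,-0.0125,-0.09]},{"slide":[0.041,-0.0125,-0.13]},{"slide":[0.041,-0.0125,-0.165]},{"slide":[0.041,-0.0125,-0.19]},{"slide":[0.041,-0.0125,-0.21]},{"slide":[0.041,-0.0125,-0.225]},{"slide":[0.041,-0.0125,-0.233]},{"slide":[0.041,-0.0125,-0.233]}]'
```

```text
invalid input
```

```bash
python3 -m inch '[{"slide":[0.02,-0.006,-0.02],"yaw":0},{"slide":[0.041,-0.0125,-0.05],"yaw":0},{"slide":[0.041,-0.0125,-0.09],"yaw":0},{"slide":[0.041,-0.0125,-0.13],"yaw":0},{"slide":[0.041,-0.0125,-0.165],"yaw":0},{"slide":[0.041,-0.0125,-0.19],"yaw":0},{"slide":[0.041,-0.0125,-0.21],"yaw":0},{"slide":[0.041,-0.0125,-0.225],"yaw":0},{"slide":[0.041,-0.0125,-0.233],"yaw":0},{"slide":[0.041,-0.0125,-0.233],"yaw":0}]'
python3 - <<'E'
from h import *
c=snap('wrist','w2.png');save(c,'w2.npy');print(get_obs()['ft_force'])
E
```

```text
clock: 1.57
position: [0.5362, 0.0841, 0.0246]
ee_rot: [0.786, 0.619, -0.002, -0.001]
ft_force: [-0.6, -1.6, -0.4]
grip_width: -0.001
grasp_force: 0.0
[-0.09452864 -0.05785032  0.02498795]
```

View pics/w2.png

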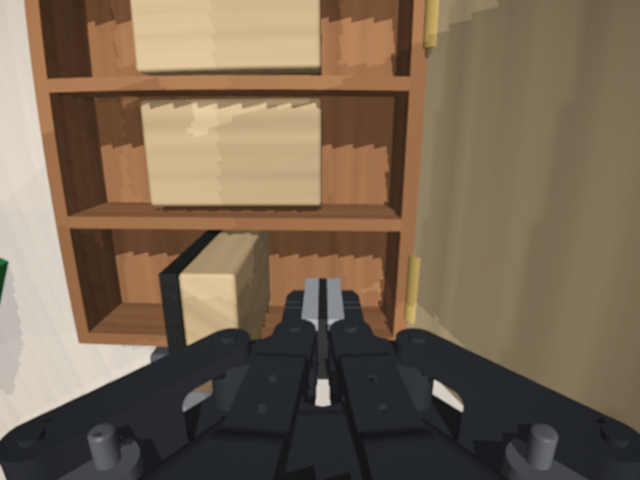

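The finger is down in the -y compartment at about (323,285), to the +x side of the standing block (dark face at (190,290)). Next I push towards the -x wall.

```bash
python3 -m inch '[{"slide":[-0.0049,0.0012,0],"yaw":0},{"slide":[-0.0097,0.0024,0],"yaw":0},{"slide":[-0.0136,0.0033,0],"yaw":0},{"slide":[-0.0175,0.0043,0],"yaw":0},{"slide":[-0.0214,0.0052,0],"yaw":0},{"slide":[-0.0253,0.0062,0],"yaw":0},{"slide":[-0.0292,0.0071,0],"yaw":0},{"slide":[-0.0330,0.0081,0],"yaw":0},{"slide":[-0.0369,0.009,0],"yaw":0},{"slide":[-0.0408,0.01,0],"yaw":0},{"slide":[-0.0447,0.0109,0],"yaw":0},{"slide":[-0.0486,0.0119,0],"yaw":0},{"slide":[-0.0534,0.0131,0],"yaw":0},{"slide":[-0.0534,0.0131,0],"yaw":0}]'
python3 - <<'E'
from h import *
print(get_obs()['ft_force'])
E
```

```text
clock: 2.78
position: [0.4827, 0.0989, 0.0266]
ee_rot: [0.785, 0.62, -0.0, -0.0]
ft_force: [0.9, -0.4, 0.3]
grip_width: 0.002
grasp_force: 0.0
[ 0.88560813 -0.3695242   0.26771491]
```

Continuing in small steps, watching for the wall contact.

```bash
python3 -m inch '[{"slide":[-0.0019,0.0005,0],"yaw":0},{"slide":[-0.0039,0.001,0],"yaw":0},{"slide":[-0.0058,0.0014,0],"yaw":0},{"slide":[-0.0078,0.0019,0],"yaw":0},{"slide":[-0.0078,0.0019,0],"yaw":0}]' | grep -E "position|ft_f"
python3 -m inch '[{"slide":[-0.001,0.0002,0],"yaw":0},{"slide":[-0.0019,0.0005,0],"yaw":0},{"slide":[-0.0029,0.0007,0],"yaw":0},{"slide":[-0.0029,0.0007,0],"yaw":0}]' | grep -E "position|ft_f"
python3 - <<'E'
from h import *
c=snap('wrist','w3.png');c=snap('side','s3.png');save(c,'s3.npy')
a=cv2.imread('pics/w3.png');b=cv2.imread('pics/s3.png')[180:340,160:360]
cv2.imwrite('pics/m3.png',np.hstack([cv2.resize(a,(400,300)),cv2.resize(b,(375,300),interpolation=cv2.INTER_CUBIC)]))
E
```

```text
position: [0.4755, 0.1006, 0.0267]
ft_force: [-0.9, -0.4, -0.4]
position: [0.4727, 0.1013, 0.0267]
ft_force: [-0.2, 0.2, 0.5]
```

View pics/m3.png

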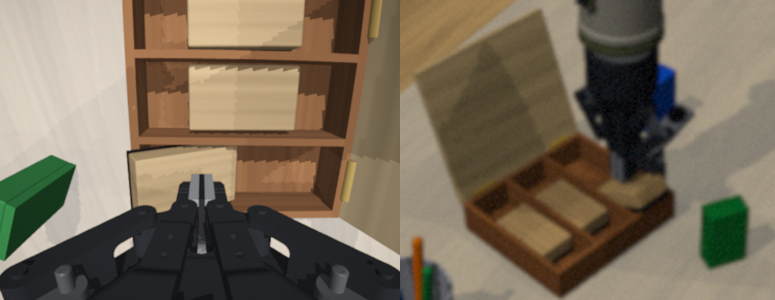

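The block has tipped onto the -x rim instead of sliding, at wrist (180,180) in the composite. I need a closer look to see how it lies.

```bash
python3 - <<'E'
from h import *
a=cv2.imread('pics/w3.png')[200:460,180:500];b=cv2.imread('pics/s3.png')[240:320,240:340]
A=cv2.resize(a,(400,325),interpolation=cv2.INTER_CUBIC);B=cv2.resize(b,(400,325),interpolation=cv2.INTER_CUBIC)
cv2.imwrite('pics/m4.png',np.hstack([A,B]))
E
```

```text
(no output)
```

View pics/m4.png

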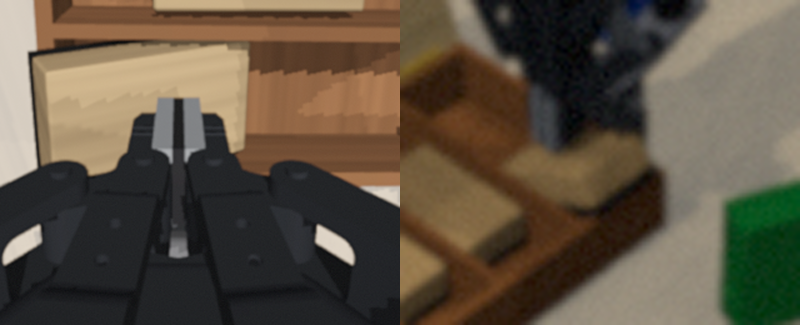

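```bash
python3 - <<'E'
from m2 import *
q=[.513,.148,-.24]
s=load('s3.npy');w=camera('wrist')
def tri(p1,p2):
    o1,d1=ray(s,p1);o2,d2=ray(w,p2);A=np.stack([d1,-d2],1);t=np.linalg.lstsq(A,o2-o1,rcond=None)[0]
    a=o1+d1*t[0];b=o2+d2*t[1];return inv(q,(a+b)/2).round(4),np.linalg.norm(a-b).round(4)
print('foot up +y',tri((266,279),(377.6,236)))
print('top end +y',tri((283.7,291.2),(205.6,241.6)))
for z in (.02,.03,.04,.05):print(z,inv(q,onz(w,(377.6,236),z)).round(3),inv(q,onz(w,(374,320),z)).round(3),inv(q,onz(w,(205.6,241.6),z)).round(3))
p=get_obs()['position'];print(p,inv(q,p),'tip px w',proj(w,p-[0,0,.011]),'s',proj(s,p-[0,0,.011]),'tcp s',proj(s,p))
print('rim far',proj(w,T(q,[-.07,-.03,.038])[0]),proj(w,T(q,[.07,-.03,.038])[0]),proj(w,T(q,[.07,-.08,.038])[0]),'cam',inv(q,ray(w,(320,240))[0]))
E
```

```text
foot up +y (array([[-0.0061, -0.0353,  0.0322]]), np.float64(0.0064))
top end +y (array([[-0.0726, -0.0275,  0.0485]]), np.float64(0.0062))
0.02 [[-0.002 -0.036  0.02 ]] [[-0.002 -0.08   0.02 ]] [[-0.083 -0.039  0.02 ]]
0.03 [[-0.004 -0.033  0.03 ]] [[-0.004 -0.074  0.03 ]] [[-0.08  -0.036  0.03 ]]
0.04 [[-0.005 -0.03   0.04 ]] [[-0.005 -0.069  0.04 ]] [[-0.077 -0.033  0.04 ]]
0.05 [[-0.007 -0.027  0.05 ]] [[-0.007 -0.063  0.05 ]] [[-0.074 -0.03   0.05 ]]
[0.47296593 0.10122084 0.02674141] [[-0.02776708 -0.05495458  0.02674141]] tip px w [323.20124288 270.38054427] s [278.84077151 285.47730881] tcp s [278.75971722 281.51542309]
rim far [222.57654434 233.3383707 ] [552.231605   234.52945614] [533.54786399 338.1265243 ] cam [[-0.0282173   0.01269256  0.19003761]]
```

```bash
python3 - <<'E'
from m2 import *
s=load('s3.npy');w=camera('wrist');o=get_obs();p=o['position']
from scipy.spatial.transform import Rotation as R
M=R.from_quat(o['ee_rot']).as_matrix();print(M.round(3).tolist())
for dz in (-.019,-.011,0,.013,.025):
  for dx in (-.011,.011): print(dz,dx,proj(w,p+M@[dx,0,-dz]).round(), proj(s,p+M@[dx,0,-dz]).round(1))
f=w['frame'];print(f[262:300:3,315].tolist())
E
```

```text
[[0.233, 0.972, 0.0], [0.972, -0.233, -0.0], [0.0, 0.0, -1.0]]
-0.019 -0.011 [323. 285.] [282.6 285.7]
-0.019 0.011 [323. 244.] [275.2 290.9]
-0.011 -0.011 [323. 291.] [282.5 282.9]
-0.011 0.011 [323. 249.] [275.1 288.1]
0 -0.011 [323. 301.] [282.5 278.9]
0 0.011 [323. 257.] [275.  284.1]
0.013 -0.011 [323. 314.] [282.4 274.2]
0.013 0.011 [323. 267.] [274.9 279.4]
0.025 -0.011 [323. 328.] [282.3 269.8]
0.025 0.011 [323. 278.] [274.8 274.9]
[[204, 179, 140], [200, 175, 136], [199, 174, 135], [196, 170, 131], [190, 165, 127], [177, 155, 125], [130, 132, 135], [130, 132, 135], [131, 133, 135], [130, 132, 135], [130, 132, 135], [130, 132, 134], [130, 132, 134]]
```

```bash
python3 - <<'E'
from m2 import *
s=load('side0.npy');p=np.array([.6246,0,.209])
for dz in (-.011,0,.013,.025):
  print(dz,[proj(s,p+[dx,0,dz]).round(1).tolist() for dx in (-.045,.045)])
w1=load('w1.npy')
print('green',[inv([.513,.148,-.24],onz(w1,a,.074)).round(3).tolist() for a in ((205,196),(185,247),(150,238))])
E
```

```text
-0.011 [[258.4, 174.6], [222.8, 163.7]]
0 [[258.2, 170.1], [222.4, 159.2]]
0.013 [[258.0, 164.7], [222.0, 153.9]]
0.025 [[257.8, 159.6], [221.6, 148.9]]
green [[[-0.117, -0.046, 0.074]], [[-0.14, -0.096, 0.074]], [[-0.174, -0.087, 0.074]]]
```

```bash
python3 -m inch '[{"slide":[0,0,0.02],"yaw":0},{"slide":[0,0,0.05],"yaw":0},{"slide":[0.014,-0.0033,0.06],"yaw":0},{"slide":[0.034,-0.0083,0.06],"yaw":0},{"slide":[0.0544,-0.0133,0.06],"yaw":0},{"slide":[0.0544,-0.0133,0.03],"yaw":0},{"slide":[0.0544,-0.0133,0.01],"yaw":0},{"slide":[0.0544,-0.0133,0],"yaw":0},{"slide":[0.0544,-0.0133,-0.003],"yaw":0},{"slide":[0.0544,-0.0133,-0.003],"yaw":0}]' | grep -E "position|ft_f"
```

```text
position: [0.5269, 0.088, 0.0235]
ft_force: [-0.9, 0.0, 1.3]
```

Vision says the closed tips end about 25 mm higher than the stated reach. I'll touch the compartment floor gently to find out.

```bash
python3 -m inch '[{"slide":[0,0,-0.004],"yaw":0},{"slide":[0,0,-0.006],"yaw":0},{"slide":[0,0,-0.007],"yaw":0},{"slide":[0,0,-0.008],"yaw":0},{"slide":[0,0,-0.008],"yaw":0}]' | grep -E "position|ft_f"
python3 -m inch '[{"slide":[0,0,-0.001],"yaw":0},{"slide":[0,0,-0.002],"yaw":0},{"slide":[0,0,-0.002],"yaw":0}]' | grep -E "position|ft_f"
python3 -m inch '[{"slide":[0,0,-0.001],"yaw":0},{"slide":[0,0,-0.002],"yaw":0},{"slide":[0,0,-0.002],"yaw":0}]' | grep -E "position|ft_f"
```

```text
position: [0.5274, 0.0879, 0.016]
ft_force: [0.7, -1.2, -0.6]
position: [0.5272, 0.0879, 0.0136]
ft_force: [-0.5, -0.3, 0.2]
position: [0.5272, 0.0879, 0.0115]
ft_force: [-0.7, -0.9, 0.1]
```

```bash
python3 -m inch '[{"slide":[0,0,-0.003],"yaw":0},{"slide":[0,0,-0.006],"yaw":0},{"slide":[0,0,-0.009],"yaw":0},{"slide":[0,0,-0.012],"yaw":0},{"slide":[0,0,-0.012],"yaw":0}]' | grep -E "position|ft_f"
python3 -m inch '[{"slide":[0,0,-0.002],"yaw":0},{"slide":[0,0,-0.004],"yaw":0},{"slide":[0,0,-0.006],"yaw":0},{"slide":[0,0,-0.006],"yaw":0}]' | grep -E "position|ft_f"
python3 -m inch '[{"slide":[0,0,-0.002],"yaw":0},{"slide":[0,0,-0.004],"yaw":0},{"slide":[0,0,-0.004],"yaw":0}]' | grep -E "position|ft_f"
```

```text
position: [0.5268, 0.0878, -0.0011]
ft_force: [0.4, -0.0, -0.3]
position: [0.5271, 0.0879, -0.0067]
ft_force: [-0.5, 1.1, 0.7]
position: [0.5271, 0.0879, -0.0107]
ft_force: [-0.0, 0.4, 0.9]
```

```bash
python3 -m inch '[{"slide":[0,0,-0.002],"yaw":0},{"slide":[0,0,-0.004],"yaw":0},{"slide":[0,0,-0.004],"yaw":0}]' | grep -E "position|ft_f"
python3 -m inch '[{"slide":[0,0,-0.001],"yaw":0},{"slide":[0,0,-0.002],"yaw":0},{"slide":[0,0,-0.002],"yaw":0}]' | grep -E "position|ft_f"
```

```text
position: [0.5271, 0.0878, -0.0147]
ft_force: [0.4, 0.4, 0.8]
position: [0.5274, 0.0879, -0.0155]
ft_force: [-4.9, -1.1, 10.6]
```

Contact with the floor is at TCP z ≈ -0.0155, so the closed tips are 21.5 mm above the TCP and the earlier push was too high. From here I use tip = TCP + 21.5 mm. To recover, I push the block's raised end in +x, off the rim.

```bash
python3 -m inch '[{"slide":[0,0,0.03],"yaw":0},{"slide":[0,0,0.07],"yaw":0},{"slide":[-0.02,0.005,0.09],"yaw":0},{"slide":[-0.055,0.0135,0.09],"yaw":0},{"slide":[-0.09,0.022,0.09],"yaw":0},{"slide":[-0.1204,0.0295,0.09],"yaw":0},{"slide":[-0.1204,0.0295,0.07],"yaw":0},{"slide":[-0.1204,0.0295,0.05],"yaw":0},{"slide":[-0.1204,0.0295,0.043],"yaw":0},{"slide":[-0.1204,0.0295,0.042],"yaw":0},{"slide":[-0.1204,0.0295,0.042],"yaw":0}]' | grep -E "position|ft_f"
python3 - <<'E'
from h import *
c=snap('side');save(c,'s5.npy');c=snap('wrist');save(c,'w5.npy')
a=load('w5.npy')['frame'][:,:,::-1][160:460,120:500];b=load('s5.npy')['frame'][:,:,::-1][230:330,230:350]
cv2.imwrite('pics/m5.png',np.hstack([cv2.resize(a,(400,330),interpolation=cv2.INTER_CUBIC),cv2.resize(b,(400,330),interpolation=cv2.INTER_CUBIC)]))
E
```

```text
position: [0.407, 0.1173, 0.0258]
ft_force: [0.0, -1.1, 0.2]
```

View pics/m5.png

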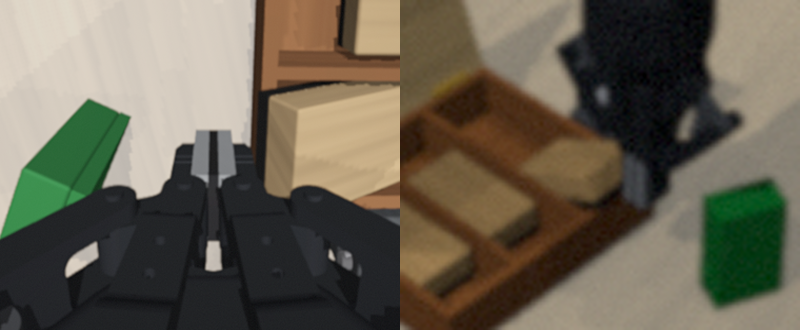

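The finger stands just outside the raised end of the block, and the block's low end is on the floor at +x. The green block on the left is clear.

```bash
python3 -m inch '[{"slide":[0.0039,-0.001,0],"yaw":0},{"slide":[0.0068,-0.0017,0],"yaw":0},{"slide":[0.0097,-0.0024,0],"yaw":0},{"slide":[0.0117,-0.0029,0],"yaw":0},{"slide":[0.0136,-0.0033,0],"yaw":0},{"slide":[0.0136,-0.0033,0],"yaw":0}]' | grep -E "position|ft_f"
python3 -m inch '[{"slide":[0.0019,-0.0005,0],"yaw":0},{"slide":[0.0039,-0.001,0],"yaw":0},{"slide":[0.0058,-0.0014,0],"yaw":0},{"slide":[0.0058,-0.0014,0],"yaw":0}]' | grep -E "position|ft_f"
python3 - <<'E'
from h import *
c=snap('side');save(c,'s6.npy');c=snap('wrist');save(c,'w6.npy')
for n in ('w5','w6'):
    f=load(n+'.npy')['frame'];print(n,f[260:420:20,[390,420,450,480]].astype(int).sum(2).tolist())
E
```

```text
position: [0.4209, 0.114, 0.0258]
ft_force: [0.1, -0.0, 0.1]
position: [0.4267, 0.1126, 0.0258]
ft_force: [-0.1, -0.4, -0.2]
w5 [[356, 527, 510, 522], [363, 512, 515, 511], [320, 514, 493, 512], [342, 491, 474, 485], [125, 164, 450, 368], [110, 116, 103, 111], [113, 150, 108, 109], [111, 150, 367, 112]]
w6 [[529, 526, 529, 496], [518, 527, 518, 479], [517, 501, 520, 472], [500, 484, 494, 490], [253, 162, 333, 367], [110, 111, 107, 98], [105, 155, 109, 108], [103, 149, 412, 109]]
```

```bash
python3 -m inch '[{"slide":[0.0019,-0.0005,0],"yaw":0},{"slide":[0.0039,-0.001,0],"yaw":0},{"slide":[0.0058,-0.0014,0],"yaw":0},{"slide":[0.0078,-0.0019,0],"yaw":0},{"slide":[0.0078,-0.0019,0],"yaw":0}]' | grep -E "position|ft_f"
python3 -m inch '[{"slide":[0,0,0.04],"yaw":0},{"slide":[-0.01,0,0.08],"yaw":0},{"slide":[-0.02,0,0.11],"yaw":0},{"slide":[-0.02,0,0.11],"yaw":0}]' | grep -E "position|ft_f"
python3 - <<'E'
from h import *
c=snap('side');save(c,'s6.npy');c=snap('wrist');save(c,'w6.npy')
a=load('w6.npy')['frame'][:,:,::-1][0:400,200:640];b=load('s6.npy')['frame'][:,:,::-1][230:330,230:350]
cv2.imwrite('pics/m6.png',np.hstack([cv2.resize(a,(400,364),interpolation=cv2.INTER_CUBIC),cv2.resize(b,(400,364),interpolation=cv2.INTER_CUBIC)]))
E
```

```text
position: [0.4346, 0.1107, 0.0258]
ft_force: [0.2, 0.2, 0.5]
position: [0.416, 0.112, 0.1415]
ft_force: [2.0, 1.2, 0.7]
```

View pics/m6.png

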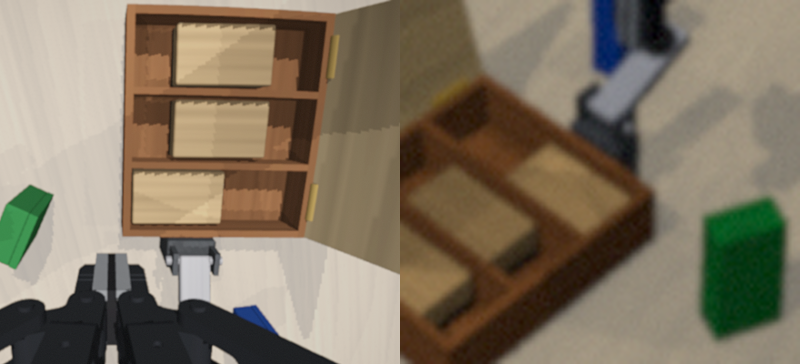

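All three blocks lie flat in their compartments; the mended one is at (178,197) in the left half. Next I go over and behind the lid.

```bash
python3 -m inch '[{"slide":[0,0,0.03],"yaw":0},{"slide":[0.01,0,0.065],"yaw":0},{"slide":[0.035,0,0.08],"yaw":0},{"slide":[0.07,-0.001,0.08],"yaw":0},{"slide":[0.105,-0.001,0.08],"yaw":0},{"slide":[0.14,-0.002,0.08],"yaw":0},{"slide":[0.175,-0.002,0.08],"yaw":0},{"slide":[0.21,-0.003,0.08],"yaw":0},{"slide":[0.24,-0.003,0.08],"yaw":0},{"slide":[0.264,-0.003,0.08],"yaw":0},{"slide":[0.264,-0.003,0.08],"yaw":0},{"slide":[0.264,-0.003,0.05],"yaw":0},{"slide":[0.264,-0.003,0.02],"yaw":0},{"slide":[0.264,-0.003,0.008],"yaw":0},{"slide":[0.264,-0.003,0.008],"yaw":0}]'
```

```text
clock: 11.03
position: [0.6755, 0.1073, 0.1387]
ee_rot: [0.785, 0.619, -0.004, -0.002]
ft_force: [-1.5, 0.3, 0.3]
grip_width: 0.001
grasp_force: 0.0
```

```bash
python3 -m inch '[{"slide":[-0.0058,0.0014,0],"yaw":0},{"slide":[-0.0117,0.0029,0],"yaw":0},{"slide":[-0.0175,0.0043,0],"yaw":0},{"slide":[-0.0233,0.0057,0],"yaw":0},{"slide":[-0.0291,0.0071,0],"yaw":0},{"slide":[-0.0340,0.0083,0],"yaw":0},{"slide":[-0.0389,0.0095,0],"yaw":0},{"slide":[-0.0437,0.0107,0],"yaw":0},{"slide":[-0.0437,0.0107,0],"yaw":0}]' | grep -E "position|ft_f"
python3 -m inch '[{"slide":[-0.0049,0.0012,0],"yaw":0},{"slide":[-0.0097,0.0024,0],"yaw":0},{"slide":[-0.0146,0.0036,0],"yaw":0},{"slide":[-0.0194,0.0048,0],"yaw":0},{"slide":[-0.0243,0.006,0],"yaw":0},{"slide":[-0.0243,0.006,0],"yaw":0}]' | grep -E "position|ft_f"
```

```text
position: [0.6335, 0.1189, 0.1439]
ft_force: [0.5, -0.2, 0.6]
position: [0.6088, 0.125, 0.1435]
ft_force: [-0.0, 1.0, -0.3]
```

```bash
cat > lid.py <<'E'
from m2 import *
q=[.513,.148,-.24]
def lid(f,c):
    g=cv2.GaussianBlur(f.astype(np.float32),(3,3),0);best=[]
    for t in np.arange(-.02,2.0,.02):
        d=0
        for y in np.linspace(-.08,.08,17):
            for s,sg in ((.154,1),(.162,-1)):
                P=T(q,[.076-s*np.cos(t),y,.038+s*np.sin(t)])[0];u,v=proj(c,P)
                d=d+sg*cv2.getRectSubPix(g,(1,1),(float(u),float(v)))[0,0]
        best.append((float(np.abs(d).sum()/17),round(float(t),2)))
    return sorted(best)[::-1][:5]
if __name__=='__main__':
    print(lid(load('side0.npy')['frame'],load('side0.npy')))
    for n in ('side','scene'):
        c=camera(n);save(c,'n_'+n+'.npy');print(lid(c['frame'],c))
E
python3 lid.py
```

```text
[(133.055419921875, 1.84), (132.24786376953125, 1.86), (117.82197570800781, 1.82), (115.38714599609375, 1.88), (88.57286834716797, 1.8)]
[(132.509765625, 1.56), (121.64208984375, 1.54), (105.458251953125, 1.58), (77.1304702758789, 1.52), (72.37457275390625, 0.04)]
[(110.29510498046875, 1.38), (101.23506164550781, 1.4), (86.50359344482422, -0.02), (78.03228759765625, 1.36), (58.12894058227539, 1.42)]
```

The lid is now upright (1.56). I follow its arc down in steps.

```bash
python3 -m inch '[{"slide":[-0.005,0.0012,-0.0006],"yaw":0},{"slide":[-0.0101,0.0025,-0.0013],"yaw":0},{"slide":[-0.0152,0.0037,-0.002],"yaw":0},{"slide":[-0.0212,0.0052,-0.0028],"yaw":0},{"slide":[-0.0272,0.0066,-0.0036],"yaw":0},{"slide":[-0.0332,0.0081,-0.0044],"yaw":0},{"slide":[-0.0391,0.0095,-0.006],"yaw":0},{"slide":[-0.045,0.011,-0.0078],"yaw":0},{"slide":[-0.0508,0.0124,-0.0096],"yaw":0},{"slide":[-0.0563,0.0138,-0.012],"yaw":0},{"slide":[-0.0618,0.0151,-0.0147],"yaw":0},{"slide":[-0.0673,0.0165,-0.0175],"yaw":0},{"slide":[-0.0673,0.0165,-0.0175],"yaw":0}]' | grep -E "position|ft_f"
python3 -c "
from lid import *
c=camera('side');print(lid(c['frame'],c)[:2])"
```

```text
position: [0.5412, 0.1414, 0.1254]
ft_force: [0.5, 0.1, -0.2]
[(65.7767562866211, 0.04), (55.32923126220703, 0.06)]
```

```bash
python3 -m inch '[{"slide":[-0.0052,0.0013,-0.0033],"yaw":0},{"slide":[-0.0103,0.0025,-0.0066],"yaw":0},{"slide":[-0.0152,0.0037,-0.0104],"yaw":0},{"slide":[-0.02,0.0049,-0.0142],"yaw":0},{"slide":[-0.0244,0.006,-0.0185],"yaw":0},{"slide":[-0.0288,0.007,-0.0229],"yaw":0},{"slide":[-0.0328,0.008,-0.0276],"yaw":0},{"slide":[-0.0368,0.009,-0.0323],"yaw":0},{"slide":[-0.0403,0.0099,-0.0374],"yaw":0}]' | grep -E "position|ft_f"
python3 -c "
from lid import *
for n in ('side','scene'):
  c=camera(n);save(c,'n_'+n+'.npy');print(lid(c['frame'],c))"
```

```text
position: [0.502, 0.1511, 0.0883]
ft_force: [-0.7, -0.5, 3.0]
[(65.21037292480469, 0.04), (54.68962478637695, 0.02), (49.6546630859375, 0.06), (49.348453521728516, 0.14), (46.30807113647461, 0.12)]
[(89.72249603271484, 0.46), (88.84693145751953, 0.48), (88.59266662597656, 0.44), (87.02640533447266, 0.5), (83.82193756103516, 0.42)]
```

```bash
python3 -m inch '[{"slide":[-0.0035,0.0009,-0.0052],"yaw":0},{"slide":[-0.0065,0.0016,-0.0106],"yaw":0},{"slide":[-0.0094,0.0023,-0.016],"yaw":0},{"slide":[-0.0119,0.0029,-0.0218],"yaw":0},{"slide":[-0.0143,0.0035,-0.0276],"yaw":0},{"slide":[-0.0162,0.004,-0.0335],"yaw":0},{"slide":[-0.0181,0.0044,-0.0385],"yaw":0},{"slide":[-0.0194,0.0047,-0.0435],"yaw":0},{"slide":[-0.0207,0.0051,-0.048],"yaw":0}]' | grep -E "position|ft_f"
python3 -m inch '[{"slide":[-0.0003,0.0001,-0.002],"yaw":0},{"slide":[-0.0005,0.0001,-0.004],"yaw":0},{"slide":[-0.0008,0.0002,-0.006],"yaw":0},{"slide":[-0.001,0.0002,-0.008],"yaw":0},{"slide":[-0.0012,0.0003,-0.0095],"yaw":0}]' | grep -E "position|ft_f"
```

```text
position: [0.4818, 0.156, 0.0403]
ft_force: [1.0, -0.8, 2.3]
position: [0.4805, 0.1563, 0.0311]
ft_force: [-0.7, -0.5, 2.0]
```

```bash
python3 -m inch '[{"slide":[0,0,-0.001],"yaw":0},{"slide":[0,0,-0.002],"yaw":0},{"slide":[0,0,-0.003],"yaw":0},{"slide":[0,0,-0.004],"yaw":0},{"slide":[0,0,-0.005],"yaw":0}]' | grep -E "position|ft_f"
python3 -m inch '[{"slide":[0,0,-0.0005],"yaw":0},{"slide":[0,0,-0.001],"yaw":0},{"slide":[0,0,-0.001],"yaw":0}]' | grep -E "clock|position|ft_f"
```

```text
position: [0.4806, 0.1563, 0.0263]
ft_force: [-1.5, 0.2, 2.4]
clock: 16.2
position: [0.4806, 0.1563, 0.0252]
ft_force: [0.3, 0.4, -0.4]
```

```bash
python3 -m inch '[{"slide":[0,0,-0.0005],"yaw":0},{"slide":[0,0,-0.001],"yaw":0},{"slide":[0,0,-0.001],"yaw":0}]' | grep -E "position|ft_f"
python3 -m inch '[{"slide":[0,0,-0.0003],"yaw":0},{"slide":[0,0,-0.0005],"yaw":0},{"slide":[0,0,-0.0005],"yaw":0}]' | grep -E "position|ft_f"
```

```text
position: [0.4807, 0.1563, 0.0245]
ft_force: [-1.2, 1.0, 3.7]
position: [0.4808, 0.1563, 0.0244]
ft_force: [-3.7, -1.7, 9.2]
```

The lid is down on the case, with stiffness of about 11 N/mm. I go a little further and check the force.

```bash
python3 -m inch '[{"slide":[0,0,-0.0005],"yaw":0},{"slide":[0,0,-0.0009],"yaw":0},{"slide":[0,0,-0.0009],"yaw":0}]' | grep -E "position|ft_f"
```

```text
position: [0.4808, 0.1563, 0.0243]
ft_force: [-8.5, -2.7, 20.6]
```

```bash
python3 -m inch '[{"slide":[0,0,0],"yaw":0},{"slide":[0,0,0],"yaw":0},{"slide":[0,0,0],"yaw":0},{"slide":[0,0,0],"yaw":0},{"slide":[0,0,0],"yaw":0},{"slide":[0,0,0],"yaw":0},{"slide":[0,0,0],"yaw":0},{"slide":[0,0,0],"yaw":0},{"slide":[0,0,0],"yaw":0},{"slide":[0,0,0],"yaw":0},{"slide":[0,0,0],"yaw":0},{"slide":[0,0,0],"yaw":0},{"slide":[0,0,0],"yaw":0},{"slide":[0,0,0],"yaw":0}]' | grep -E "clock|position|ft_f"
python3 -m inch '[{"slide":[0,0,0.001],"yaw":0},{"slide":[0,0,0.004],"yaw":0},{"slide":[0,0,0.03],"yaw":0},{"slide":[0,0,0.07],"yaw":0},{"slide":[0,0,0.1],"yaw":0},{"slide":[0,0,0.1],"yaw":0}]' | grep -E "position|ft_f"
python3 - <<'E'
from lid import *
for n in ('side','scene'):
  c=camera(n);save(c,'n_'+n+'.npy');print(lid(c['frame'],c))
s=load('n_side.npy')
for t in (2.6,2.7,2.8): print(t,proj(s,T(q,[-.02,-.1+.07*np.cos(t),.053+.07*np.sin(t)])[0]))
b=s['frame'][:,:,::-1][200:320,180:340];cv2.imwrite('pics/m7.png',cv2.resize(b,(800,600),interpolation=cv2.INTER_CUBIC))
E
```

```text
clock: 18.12
position: [0.4808, 0.1563, 0.0243]
ft_force: [-8.9, -3.0, 20.6]
position: [0.4839, 0.1575, 0.1291]
ft_force: [1.7, 0.0, 0.3]
[(179.22947692871094, 0.04), (173.44606018066406, 0.06), (136.15953063964844, 0.02), (117.8064193725586, 0.08), (78.0605697631836, 0.0)]
[(71.1323471069336, 0.74), (70.5495834350586, 0.76), (69.8886947631836, 0.72), (69.48243713378906, 0.6), (69.30424499511719, 0.62)]
2.6 [310.57555056 233.58568649]
2.7 [311.56819183 235.22121117]
2.8 [312.35091663 237.08473603]
```

```bash
python3 - <<'E'
from m2 import *
q=[.513,.148,-.24]
w=load('w6.npy')
f=cv2.cvtColor(w['frame'],cv2.COLOR_RGB2HSV)
for r in (300,315,330): print(r,[(x,f[r,x].tolist()) for x in range(385,446,5)])
for th in (2.65,2.75): 
  for r_ in (.03,.045): print(th,r_,proj(w,T(q,[-.032,-.1+r_*np.cos(th),.053+r_*np.sin(th)])[0]).round(),proj(w,T(q,[-.008,-.1+r_*np.cos(th),.053+r_*np.sin(th)])[0]).round())
o=get_obs();print(o['clock'],inv(q,o['position']),T(q,[-.02,-.148,0]))
s=load('n_side.npy')
g=cv2.cvtColor(s['frame'],cv2.COLOR_RGB2GRAY)
print(g[228:250:2,296:326:2].tolist())
E
```

```text
300 [(385, [17, 23, 197]), (390, [98, 11, 91]), (395, [120, 3, 99]), (400, [120, 3, 198]), (405, [120, 4, 208]), (410, [128, 5, 205]), (415, [130, 4, 205]), (420, [128, 5, 204]), (425, [130, 4, 203]), (430, [6, 6, 198]), (435, [110, 18, 84]), (440, [15, 22, 160]), (445, [17, 28, 211])]
315 [(385, [18, 22, 194]), (390, [18, 23, 196]), (395, [18, 25, 174]), (400, [120, 3, 195]), (405, [130, 4, 207]), (410, [130, 4, 203]), (415, [130, 4, 203]), (420, [135, 5, 202]), (425, [120, 3, 202]), (430, [165, 3, 186]), (435, [18, 28, 215]), (440, [17, 28, 211]), (445, [18, 29, 213])]
330 [(385, [18, 23, 196]), (390, [17, 21, 193]), (395, [16, 25, 175]), (400, [130, 5, 143]), (405, [113, 18, 56]), (410, [100, 29, 26]), (415, [110, 22, 35]), (420, [110, 16, 48]), (425, [110, 6, 126]), (430, [170, 4, 185]), (435, [19, 28, 217]), (440, [18, 29, 214]), (445, [17, 28, 211])]
2.65 0.03 [399. 330.] [433. 330.]
2.65 0.045 [400. 352.] [434. 352.]
2.75 0.03 [398. 330.] [432. 329.]
2.75 0.045 [399. 351.] [433. 351.]
18.7167 [[-0.03264489  0.00080359  0.12411902]] [[0.45839325 0.00899603 0.        ]]
[[25, 19, 22, 19, 27, 63, 135, 139, 141, 142, 145, 144, 144, 141, 142], [30, 21, 21, 17, 22, 71, 134, 142, 142, 138, 140, 144, 144, 144, 146], [23, 20, 23, 20, 27, 71, 130, 137, 132, 126, 126, 135, 138, 145, 145], [23, 19, 12, 22, 24, 66, 110, 118, 123, 125, 125, 122, 130, 146, 147], [30, 24, 22, 15, 24, 38, 62, 77, 105, 119, 124, 124, 133, 143, 148], [26, 18, 16, 21, 14, 16, 14, 24, 61, 91, 115, 137, 144, 146, 148], [26, 19, 29, 22, 19, 6, 16, 15, 42, 65, 97, 137, 145, 145, 148], [29, 23, 43, 51, 17, 13, 10, 15, 40, 65, 112, 142, 145, 149, 149], [25, 43, 68, 66, 38, 26, 21, 41, 59, 102, 137, 143, 150, 148, 150], [42, 64, 76, 76, 69, 65, 63, 62, 101, 138, 141, 146, 149, 148, 149], [68, 76, 76, 74, 79, 72, 64, 96, 133, 141, 145, 148, 150, 146, 148]]
```

```bash
python3 -m inch '[{"slide":[-0.005,-0.035,0],"yaw":0},{"slide":[-0.011,-0.072,0],"yaw":0},{"slide":[-0.017,-0.11,0],"yaw":0},{"slide":[-0.0224,-0.1473,0],"yaw":0},{"slide":[-0.0224,-0.1473,-0.01],"yaw":0},{"slide":[-0.0224,-0.1473,-0.035],"yaw":0},{"slide":[-0.0224,-0.1473,-0.06],"yaw":0},{"slide":[-0.0224,-0.1473,-0.08],"yaw":0},{"slide":[-0.0224,-0.1473,-0.09],"yaw":0},{"slide":[-0.0224,-0.1473,-0.093],"yaw":0},{"slide":[-0.0224,-0.1473,-0.093],"yaw":0}]' 120 25
```

```text
clock: 19.63
position: [0.4575, 0.009, 0.0291]
ee_rot: [0.785, 0.619, -0.001, -0.001]
ft_force: [0.3, 0.4, -0.0]
grip_width: 0.534
grasp_force: 0.0
```

```bash
python3 -m inch '[{"slide":[0,0,0],"yaw":0},{"slide":[0,0,0],"yaw":0},{"slide":[0,0,0],"yaw":0},{"slide":[0,0,0],"yaw":0},{"slide":[0,0,0],"yaw":0},{"slide":[0,0,0],"yaw":0}]' 255 25
```

```text
clock: 20.13
position: [0.4578, 0.0091, 0.0307]
ee_rot: [0.785, 0.619, -0.0, -0.0]
ft_force: [-5.4, 0.9, 2.7]
grip_width: 0.278
grasp_force: 27.9
```

The bar is gripped (23.6 mm opening). I swing it along the arc about its hinge.

```bash
python3 -m inch '[{"slide":[0.0005,0.0019,0.0035],"yaw":0},{"slide":[0.0009,0.0038,0.007],"yaw":0},{"slide":[0.0014,0.0058,0.0104],"yaw":0},{"slide":[0.0022,0.0091,0.0144],"yaw":0},{"slide":[0.0031,0.0127,0.0181],"yaw":0},{"slide":[0.0041,0.0167,0.0213],"yaw":0},{"slide":[0.0051,0.0209,0.0242],"yaw":0}]' | grep -E "position|ft_f|grip|grasp"
```

```text
position: [0.4624, 0.0284, 0.0542]
ft_force: [-3.7, -9.2, -7.3]
grip_width: 0.276
grasp_force: 24.9
```

```bash
python3 -m inch '[{"slide":[0.0011,0.0046,0.0024],"yaw":0},{"slide":[0.0023,0.0093,0.0044],"yaw":0},{"slide":[0.0035,0.0142,0.0058],"yaw":0},{"slide":[0.0047,0.0192,0.0068],"yaw":0},{"slide":[0.006,0.0243,0.0072],"yaw":0},{"slide":[0.0072,0.0293,0.0071],"yaw":0}]' | grep -E "position|ft_f|grip|grasp"
python3 -m inch '[{"slide":[0.0012,0.005,-0.0007],"yaw":0},{"slide":[0.0024,0.01,-0.0018],"yaw":0},{"slide":[0.0036,0.0149,-0.0035],"yaw":0},{"slide":[0.0048,0.0196,-0.0056],"yaw":0}]' | grep -E "position|ft_f|grip|grasp"
```

```text
position: [0.4697, 0.0571, 0.062]
ft_force: [-8.8, -12.5, 6.6]
grip_width: 0.27
grasp_force: 23.9
position: [0.4765, 0.0798, 0.0571]
ft_force: [-0.2, 0.1, 0.7]
grip_width: 0.033
grasp_force: 0.0
```

The grip slipped off the bar (width 0.033), leaving the clamp near upright. I'll go round behind it with closed fingers and push it over.

```bash
python3 -m inch '[{"slide":[0,0,0.03],"yaw":0},{"slide":[0,0,0.065],"yaw":0},{"slide":[0,0,0.075],"yaw":0},{"slide":[0,0,0.075],"yaw":0}]' 255 | grep -E "position|ft_f|grip"
python3 - <<'E'
from m2 import *
q=[.513,.148,-.24]
c=camera('side');save(c,'s8.npy');g=cv2.GaussianBlur(c['frame'].astype(np.float32),(3,3),0)
b=[]
for t in np.arange(0,2.9,.05):
    sm=lambda P:cv2.getRectSubPix(g,(1,1),tuple(float(a) for a in proj(c,T(q,P)[0])))[0,0]
    f=lambda r,x:sm([x,-.1+r*np.cos(t),.053+r*np.sin(t)])
    e=sum(np.abs(f(.064,x)-f(.078,x)).sum() for x in(-.028,-.024,-.02,-.016,-.012))/5
    sd=sum(np.abs(f(r,-.02)-f(r,x)).sum() for r in(.03,.04,.05,.06) for x in (-.042,.002))/8
    b.append((round(float(e+sd)),round(float(t),2)))
print(sorted(b)[::-1][:8])
f=c['frame'][:,:,::-1][190:310,200:360];cv2.imwrite('pics/m8.png',cv2.resize(f,(800,600),interpolation=cv2.INTER_CUBIC))
E
```

```text
position: [0.4783, 0.0803, 0.1349]
ft_force: [0.3, 0.1, -0.5]
grip_width: 0.001
[(322, 2.35), (321, 2.4), (316, 2.3), (309, 2.45), (306, 1.45), (304, 2.25), (291, 1.6), (287, 2.5)]
```

View pics/m8.png

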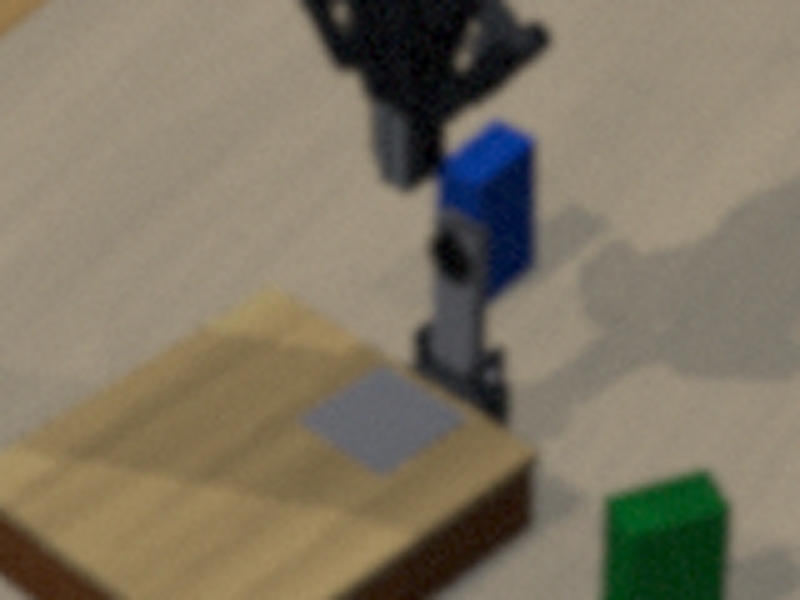

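The last picture shows the lid shut flat on the case. The clamp is about upright, with its end at (463,212), and the blue and green blocks are untouched.

```bash
python3 -c "
from m2 import *
q=[.513,.148,-.24];s=load('s8.npy')
for t in (1.5,1.6,1.7,1.8,1.9): print(t,proj(s,T(q,[-.02,-.1+.07*np.cos(t),.053+.07*np.sin(t)])[0]).round(1))"
python3 -m inch '[{"slide":[-0.006,-0.025,0],"yaw":0},{"slide":[-0.012,-0.05,0],"yaw":0},{"slide":[-0.0178,-0.0728,0],"yaw":0},{"slide":[-0.0178,-0.0728,-0.015],"yaw":0},{"slide":[-0.0178,-0.0728,-0.04],"yaw":0},{"slide":[-0.0178,-0.0728,-0.047],"yaw":0},{"slide":[-0.0178,-0.0728,-0.047],"yaw":0}]' | grep -E "position|ft_f|grip"
```

```text
1.5 [289.3 234.4]
1.6 [291.6 232.8]
1.7 [294.  231.5]
1.8 [296.3 230.5]
1.9 [298.6 229.8]
position: [0.4558, 0.0062, 0.0814]
ft_force: [-0.7, 0.3, -1.2]
grip_width: 0.001
```

```bash
python3 -m inch '[{"slide":[0.0024,0.0097,0],"yaw":0},{"slide":[0.0048,0.0194,0],"yaw":0},{"slide":[0.0064,0.0262,0],"yaw":0},{"slide":[0.0074,0.0301,0],"yaw":0},{"slide":[0.0083,0.034,0],"yaw":0},{"slide":[0.0095,0.0388,0],"yaw":0},{"slide":[0.0107,0.0437,0],"yaw":0},{"slide":[0.0119,0.0486,0],"yaw":0}]' | grep -E "position|ft_f"
```

```text
position: [0.4695, 0.0534, 0.0839]
ft_force: [-0.9, -6.5, -1.8]
```

```bash
python3 -m inch '[{"slide":[0.0013,0.0052,-0.0003],"yaw":0},{"slide":[0.0025,0.0104,-0.001],"yaw":0},{"slide":[0.0037,0.0152,-0.0032],"yaw":0},{"slide":[0.0049,0.02,-0.006],"yaw":0},{"slide":[0.0059,0.0242,-0.0094],"yaw":0},{"slide":[0.0069,0.0284,-0.013],"yaw":0}]' | grep -E "position|ft_f"
python3 -m inch '[{"slide":[0.0009,0.0034,-0.0042],"yaw":0},{"slide":[0.0017,0.0068,-0.0084],"yaw":0},{"slide":[0.0023,0.0093,-0.0132],"yaw":0},{"slide":[0.0029,0.0117,-0.018],"yaw":0}]' | grep -E "position|ft_f"
```

```text
position: [0.4765, 0.0827, 0.0709]
ft_force: [-2.3, -4.2, 4.4]
position: [0.4798, 0.0955, 0.053]
ft_force: [-2.0, -1.8, 6.1]
```

```bash
python3 -m inch '[{"slide":[0.0003,0.0014,-0.004],"yaw":0},{"slide":[0.0006,0.0026,-0.008],"yaw":0},{"slide":[0.0008,0.0034,-0.011],"yaw":0},{"slide":[0.0009,0.0039,-0.013],"yaw":0},{"slide":[0.0009,0.0039,-0.0145],"yaw":0}]' | grep -E "position|ft_f"
python3 -m inch '[{"slide":[0,0,-0.001],"yaw":0},{"slide":[0,0,-0.0015],"yaw":0},{"slide":[0,0,-0.0015],"yaw":0}]' | grep -E "position|ft_f"
```

```text
position: [0.4808, 0.0995, 0.0385]
ft_force: [-0.3, 0.8, 5.6]
position: [0.4808, 0.0997, 0.0371]
ft_force: [-1.3, 1.5, 3.8]
```

```bash
python3 -m inch '[{"slide":[0,0,-0.0005],"yaw":0},{"slide":[0,0,-0.001],"yaw":0},{"slide":[0,0,-0.001],"yaw":0}]' | grep -E "position|ft_f"
python3 -m inch '[{"slide":[0,0,-0.0005],"yaw":0},{"slide":[0,0,-0.0005],"yaw":0}]' | grep -E "position|ft_f"
```

```text
position: [0.4809, 0.0998, 0.0364]
ft_force: [-1.4, 0.6, 8.0]
position: [0.481, 0.0998, 0.0363]
ft_force: [-3.6, 1.4, 11.6]
```

The bar is at its stop: the height matches 58 mm and the force is rising. One small extra nudge, then I retreat and check numerically.

```bash
python3 -m inch '[{"slide":[0,0,-0.0004],"yaw":0},{"slide":[0,0,-0.0004],"yaw":0},{"slide":[0,0,-0.0004],"yaw":0}]' | grep -E "position|ft_f"
python3 -m inch '[{"slide":[0,0,0.002],"yaw":0},{"slide":[0,0,0.01],"yaw":0},{"slide":[0,0,0.04],"yaw":0},{"slide":[0,0,0.08],"yaw":0},{"slide":[0,0,0.12],"yaw":0},{"slide":[0,0,0.15],"yaw":0},{"slide":[0,0,0.15],"yaw":0},{"slide":[0,0,0.15],"yaw":0}]'
python3 - <<'E'
from lid import *
s0=load('side0.npy');c=camera('side');save(c,'s9.npy');print('lid',lid(c['frame'],c)[:3])
g=cv2.cvtColor(c['frame'],cv2.COLOR_RGB2HSV)
for th in (0,.08,.2):
    P=lambda r,x,o:proj(c,T(q,[x,-.1+r*np.cos(th)-o*np.sin(th),.053+r*np.sin(th)+o*np.cos(th)])[0])
    print(th,[ (p.round(1).tolist(),g[int(round(p[1])),int(round(p[0]))].tolist()) for p in [P(r,-.02,.005) for r in (.05,.06,.066,.069,.072,.076)]])
d=cv2.absdiff(s0['frame'],c['frame']).max(2)
for n,(u,v,w,h) in dict(pail=(130,300,65,90),tray=(395,158,85,58),ocarina=(305,143,55,30),green=(315,280,35,45)).items(): print(n,(d[v:v+h,u:u+w]>50).mean().round(3))
E
```

```text
position: [0.481, 0.0998, 0.0362]
ft_force: [-5.4, 0.7, 16.7]
clock: 26.02
position: [0.4811, 0.0991, 0.1868]
ee_rot: [0.785, 0.619, 0.002, 0.001]
ft_force: [0.6, 0.5, -1.0]
grip_width: -0.002
grasp_force: 0.0
lid [(178.3360595703125, 0.04), (172.58010864257812, 0.06), (136.52064514160156, 0.02)]
0 [([274.1, 269.5], [125, 14, 108]), ([270.6, 271.8], [125, 14, 108]), ([268.5, 273.2], [113, 19, 108]), ([267.5, 273.9], [117, 21, 111]), ([266.4, 274.6], [120, 15, 100]), ([265.0, 275.6], [140, 9, 89])]
0.08 [([274.3, 267.8], [120, 18, 111]), ([270.8, 269.9], [120, 18, 112]), ([268.7, 271.1], [113, 18, 111]), ([267.6, 271.7], [111, 17, 105]), ([266.5, 272.3], [120, 16, 112]), ([265.1, 273.2], [120, 12, 107])]
0.2 [([274.7, 265.3], [126, 11, 111]), ([271.2, 266.8], [120, 5, 104]), ([269.2, 267.8], [8, 10, 104]), ([268.1, 268.2], [15, 28, 109]), ([267.1, 268.7], [15, 19, 105]), ([265.7, 269.3], [16, 48, 112])]
pail 0.0
tray 0.119
ocarina 0.001
green 0.0
```

```bash
python3 -c "
from workcell import *
print(hand_in())"
```

```text
the job is handed in; nothing more can be done
None
```

I've handed the job in with all three blocks lying flat, the lid shut and pressed at about 20.6 N for over a second, and the clamp swung fully down, with 26 s on the clock. Two slips on the way: the block first tipped onto the case's rim and I pushed it flat, and my grip slid off the clamp halfway, so I pushed it over with closed fingers.

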